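Hang the pick bin on the side hook

ROBOT

A 7-joint arm with a two-finger parallel gripper is mounted at the origin on a cart in front of the work surface, level with it; the furniture and walls round the work are solid. World frame = base frame: x ahead of the robot, y to its left, z up, the work surface at z = 0. Lengths are in m, angles in rad, forces in N, time in s.
With the tool pointing down it reaches from about 0.425 to 1.025 m from the base axis. Payload 9.4 kg.
Tool frame: the origin (TCP) lies at the very end of the fingers, on their centre line; the grasp point (between the pads) lies 19 mm behind it (env.tcp_to_grasp is the distance from the TCP to the grasp point, in m); z points along the fingers, y is the line along which they close (so a half turn about z gives the same grasp; the last joint's range is limited). The gripper opens to 85 mm and grips with 20 to 120 N. Pads are 22 mm wide; open, the fingers measure 114 mm over their backs; the gripper's body (76 mm by 85 mm) begins 54 mm behind the grasp point. The pads swing forward as they close: fully open they stand 13 mm farther back than shut.
Start: joints at [1.125, 0.599, -0.003, 1.599, 0.002, 0.943, -0.08], TCP at [0.261, -0.676, 0.231] pointing down, gripper open.
Joint ranges: [-2.57, 2.57], [-0.35, 1.97], [-1.29, 1.29], [0.11, 2.56], [-1.05, 4.19], [0.11, 1.86], [-2.63, 2.63]. Speed limits (rad/s): [2.22, 2.22, 3.01, 3.01, 3.14, 3.14, 3.14].

INTERFACE

Orientations are given as a unit quaternion [x, y, z, w].
In Python, from bench import env gives the robot as it stands.
- The arm moves only by the shell command python3 -m inch 'ROWS' [FORCE]. ROWS is a JSON object of lists of equal length, an entry for each row: "hand": the opening in per cent of the stroke, from 0 (shut) to 100 (fully open); "linear": the shift along the tool's x, y, z in mm, a list of three; "twist": the turn about the tool's z in degrees. A call has exactly 5 rows; each row shifts and turns the commanded pose from where the row before left it, along the tool's axes as they then stand; what a row does not reach is not made up. A row lasts 1/8 s, in which the tool goes at most 62.5 mm and 10.7 degrees, less where a joint would pass 70% of its speed; a pose out of reach is approached as far as the arm can. A call is refused whole if a number of a shift passes 62.5 or a number of a turn 10.7, either way. A call with a gripper value outside its range is refused whole. The fingers move at their own pace and stop on an object; FORCE is the grip in N (left out, the last holds). Time passes only in rows, so rows that do not move let the fingers close, or fill a call up. It gives the time, the measured TCP pose, the force, the opening and the grip force at its end, in the units of the state.
- env.sense(): the state, without advancing time (a new reading comes with each control period).
- env.read_camera(name): name is "scene" or "top" or "wrist"; returns the picture (400x640x3 uint8, red, green, blue); there is no depth.
- env.camera_model(name): a dict with "intrinsics" (3x3 intrinsics, pixels), "pose" (4x4, takes a point from camera to world coordinates); the wrist camera has in their place "hand_eye" (4x4, takes a point from camera to tool coordinates, whose origin is the TCP and whose axes are the flange's). Camera axes: x right, y down, z forward; pixel columns grow to the right and rows downward; lengths in m; the calibration is good to about 2 mm. A picture is of the moment at which its call begins: read the wrist's pose just before it. camera_model takes no time and is no camera call.
- env.close_job(): hands the job in; it is judged then, once.
The state is a dict: "t": time; "joints": joint angles; "joint_vel": joint speeds; "effort": joint torques, N m; "tool_pos": TCP position; "tool_rot": TCP orientation; "contact_force": force on the tool from outside, world axes, zero at the start; "wrist_torque": the same for the moment, N m; "grip_width": finger opening in m; "grasp_force": force on a finger pad.
Only numpy, scipy, OpenCV 4.12 (cv2) and the standard library are available. Lean on these libraries where they do the work, as an engineer would, in place of code of your own. Each camera call takes 0.05 s, during which the arm holds its last target. There are 200 camera calls.

TASK

The blue pick bin is parked in its wooden holder with its black handle down in the notch, so only its wire bail can be taken. Lift it out by the bail, stand it upright on free desk and let go; then take it again by its handle and hang it by the bail bar on the orange side-opening hook: in sideways through the mouth and down into the throat, hanging free with the red packet still in it. Leave everything else on the desk where it stands.

Things in the scene. Friction and masses are not known exactly. Their poses are not given: they have to be found in the camera images.
- bin: Blue open bin 150 (x) x 74 x 48 mm, walls 3 mm, 0.1 to 0.18 kg, balanced about its origin: centre of underside, z up. A rigid wire bail stands up inside it in the plane x = 0 (legs 7 mm thick at y = +-30 mm). A solid black handle sticks out of its -x end: 14 mm thick (y), x -74 to -120 mm, z 22 to 52 mm.
- bail_bar (a point): Centre of the bail's round black bar: 9 mm thick, along the bin's y, free length 49 mm between the legs, 115 mm above the bin's underside at x = y = 0. Axes as the bin's.
- handle (a point): Grip point of the bin's black handle, in the bin's frame at x = -100, y = 0, z = 37 mm (middle of the handle). Axes as the bin's.
- red_pack: Red tablet packet 36 x 70 x 21 mm, 0.03 kg, lying loose in the bin with its length along the bin's length; it must stay in it. Origin: centre of its underside, z up.
- holder: Fixed wooden holder the bin starts in (bin floor 5 mm above the desk, same axes as the bin, 4 mm play). x -124 to +84 mm, y +-46 mm, walls 60 mm high; at its -x end two blocks 66 mm high enclose the bin's handle in a 22 mm notch open at the top. The bin comes straight up out of it. Origin: centre of the bin's place, on the desk, z up.
- stand: Fixed metal hook stand 241 mm high. Origin on the desk under the hook's throat, z up; the hook's mouth faces its -x. Base plate 8 mm thick, x -60 to +155 mm, y +-45 mm. Post 16 mm thick at x = +125 mm; from its top a 12 mm bar runs to x = -28 mm over the hook (underside z = 226 mm), so nothing goes in from above. A hung bin has the stand's yaw, handle to the stand's -x.
- hook_throat (a point): Where the bail bar's centre lies when fully down in the throat: 170 mm above the desk (bin floor then 55 mm above it). Throat 18 mm wide in x (+-4.5 mm play). Axes as the stand's. The orange hook is 8 mm rod in the plane y = 0: shank down at x = +13, underside z = 157 mm above the desk, upturned tip at x = -13.
- hook_mouth (a point): Middle of the hook's mouth, 208 mm above the desk, 38 mm above and 18 mm to the -x side of the throat point: the gap between the hook tip (its top 190 mm high, flaring out to x = -22 mm) and the bar above (226 mm high). The bail bar goes in here along +x to over the throat, then down. Axes as the stand's.
- tins: Stack of four dark round tins, 61 mm across, 61 mm high, a bystander. Origin: centre of its underside, z up.
- white_bottle: White plastic bottle, 49 mm across, 88 mm high, a bystander. Origin: centre of its underside, z up.
- stamp: Brown date stamp, 26 x 52 x 66 mm high, a bystander. Origin: centre of its underside, z up.
- flask: Pink drinking flask, 66 x 80 x 202 mm high, standing on the desk (another stands on the shelf behind), a bystander. Origin: centre of its underside, z up.
- pump_carton: Pump bottle in a brown carton, 74 x 84 x 192 mm high, a bystander. Origin: centre of its underside, z up.
- green_pack: White and green tablet pack, 70 x 110 x 46 mm high, a bystander. Origin: centre of its underside, z up.
- pen_box: Black pen box with pens, 78 x 62 x 135 mm high, a bystander. Origin: centre of its underside, z up.
- stapler: Blue stapler, 34 x 126 x 40 mm high, a bystander. Origin: centre of its underside, z up.
Things that resemble listed ones, but are neither listed nor needed, are in the scene too. There is more than one size of the red_pack; the job needs the middle-sized.

How it is judged:
On the way:
1. the bin stands upright on the desk, out of its holder and let go, the red packet in it (height (world z) of bin below 0.008 m and angle between bin's own z axis and vertical below 0.06 rad and horizontal distance between bin and holder above 0.08 m and contact force between the fingers and bin below 0.1 N and linear speed of bin below 0.02 m/s and x of red_pack in the frame of bin between -0.065 and 0.065 m and y of red_pack in the frame of bin between -0.035 and 0.035 m and z of red_pack in the frame of bin between -0.01 and 0.03 m), for 0.2 s.
At the end, for the whole second after the job is handed in: The bail bar lies down in the hook's throat (within 12 mm in x, 26 mm along the bar and 8 mm in height of the throat point), the bin hangs level within 0.2 rad, at rest and let go, with the red packet lying in it (x of bail_bar in the frame of hook_throat between -0.012 and 0.012 m and y of bail_bar in the frame of hook_throat between -0.026 and 0.026 m and z of bail_bar in the frame of hook_throat between -0.008 and 0.008 m and angle between bin's own z axis and vertical below 0.2 rad and linear speed of bin below 0.03 m/s and angular speed of bin below 0.3 rad/s and contact force between bin and stand above 0.4 N and contact force between the fingers and bin below 0.1 N and x of red_pack in the frame of bin between -0.065 and 0.065 m and y of red_pack in the frame of bin between -0.035 and 0.035 m and z of red_pack in the frame of bin between -0.01 and 0.03 m); the robot touches nothing.
It fails at once if a bystander is shifted by more than 30 mm or tipped (distance of any of tins, white_bottle, stamp, flask, pump_carton, green_pack, pen_box, stapler from where it was at the start of the episode above 0.03 m or angle between any of tins, white_bottle, stamp, flask, pump_carton, green_pack, pen_box, stapler's own z axis and vertical above 0.3 rad).
It also fails if it takes over 69 s, if anything falls off the work surface, if the arm or the gripper's body presses on something with over 40 N, if the wrist force passes 120 N, or if a joint passes its speed limit or range.

## Working session

There is one attempt and no reset: what is moved stays moved. The work goes in short steps, Python scripts to look and compute and a shell command to move; the robot and the scene stay as the last step left them, time stands still between calls to the robot, and variables do not carry over. Pictures are saved under pics/ and viewed, at most 10 in all, crops included, and the job is handed in when it is done.

```bash
ls; mkdir -p pics; cat > h.py <<'E'
import numpy as np,cv2
from bench import env
from scipy.spatial.transform import Rotation as R
def snap(n,f):
    s=env.sense(); im=env.read_camera(n); cv2.imwrite('pics/'+f,im[:,:,::-1]); return s,im
def cam(n,s=None):
    m=env.camera_model(n); K=np.array(m['intrinsics'])
    if n=='wrist':
        T=np.eye(4);T[:3,:3]=R.from_quat(s['tool_rot']).as_matrix();T[:3,3]=s['tool_pos'];P=T@np.array(m['hand_eye'])
    else: P=np.array(m['pose'])
    return K,P
def plane(K,P,u,v,z):
    d=P[:3,:3]@np.linalg.solve(K,[u,v,1.]);o=P[:3,3];return o+d*(z-o[2])/d[2]
def proj(K,P,p):
    q=P[:3,:3].T@(np.array(p)-P[:3,3]);q=K@q;return q[:2]/q[2]
E
python3 - <<'E'
from h import *
for n in('top','scene'):
    s,im=snap(n,n+'0.png');K,P=cam(n);print(n,K.tolist(),np.round(P,3).tolist())
print(s)
E
```

```text
pics
top [[362.4202291200327, 0.0, 320.1546829117], [0.0, 362.4202291200327, 200.24272393087506], [0.0, 0.0, 1.0]] [[-0.026, -0.994, 0.107, 0.379], [-1.0, 0.026, -0.0, 0.019], [-0.003, -0.107, -0.994, 1.429], [0.0, 0.0, 0.0, 1.0]]
scene [[370.3206126173287, 0.0, 320.2050074393097], [0.0, 370.3206126173287, 198.91297555652528], [0.0, 0.0, 1.0]] [[0.509, -0.468, 0.723, -0.342], [-0.861, -0.296, 0.414, -0.46], [0.02, -0.833, -0.553, 0.771], [0.0, 0.0, 0.0, 1.0]]
{'t': 0.05, 'joints': array([ 1.1253009 ,  0.60012975, -0.00254803,  1.60013137,  0.0017984 ,
        0.94288741, -0.07980772]), 'joint_vel': array([-1.27037559e-03, -1.80689380e-03, -2.10763229e-03, -2.14381537e-03,
        1.48567356e-05, -8.68760286e-04,  1.12656330e-03]), 'effort': array([ 7.77037174e-03, -7.78728461e+01,  1.57331508e+00, -2.58911794e+01,
        1.28037596e-02,  5.63262758e-03, -7.29915030e-06]), 'tool_pos': array([ 0.26117544, -0.6758196 ,  0.23041301]), 'tool_rot': array([ 9.83041631e-01,  1.83380881e-01, -2.09982392e-04, -7.47917472e-04]), 'contact_force': array([-0.45764376,  0.15144081, -0.39931002]), 'wrist_torque': array([-0.00648098, -0.0023808 ,  0.03615684]), 'grasp_force': 0.0, 'grip_width': 0.0850396801190815}
```

View pics/top0.png

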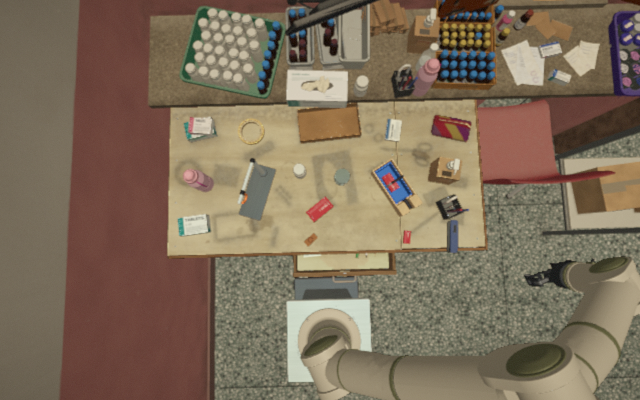

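View pics/scene0.png

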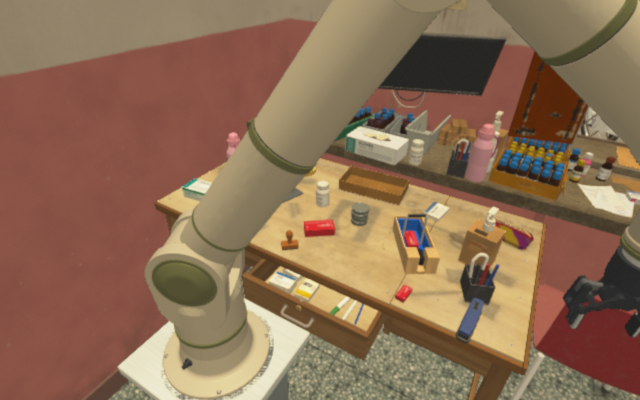

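The top view shows the bin in its holder at about (392,187), with the handle to the lower right. The stand has its base at (257,192) and post at the upper left. The red packets are: one in the bin (391,184), a large one on the desk (320,209) and a small one (407,237). The middle-sized one in the bin fits the description, and I'll confirm that in an enlarged crop.

```bash
python3 - <<'E'
import cv2,numpy as np
im=cv2.imread('pics/top0.png')
a=cv2.resize(im[150:250,350:470],None,fx=6,fy=6,interpolation=cv2.INTER_CUBIC)[:,:]
cv2.imwrite('pics/c_bin.png',a[:600,:720])
b=cv2.resize(im[150:230,225:325],None,fx=7,fy=7,interpolation=cv2.INTER_CUBIC)
cv2.imwrite('pics/c_st.png',b)
E
```

```text
(no output)
```

View pics/c_bin.png

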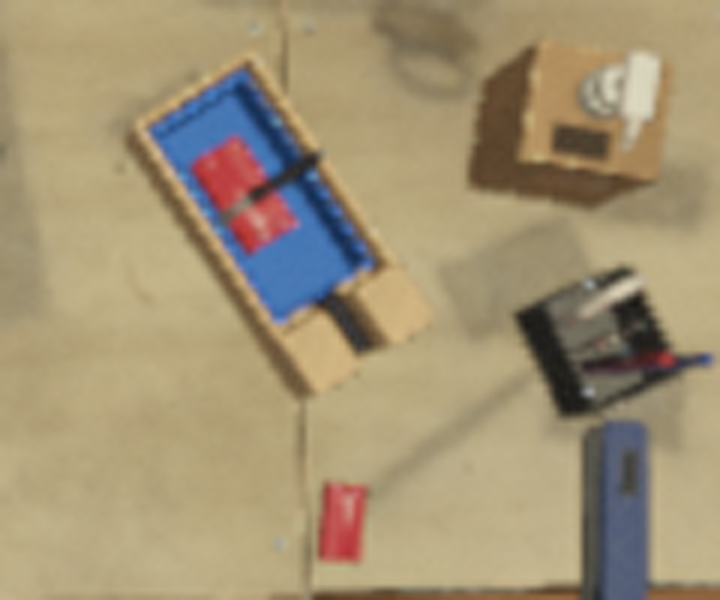

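View pics/c_st.png

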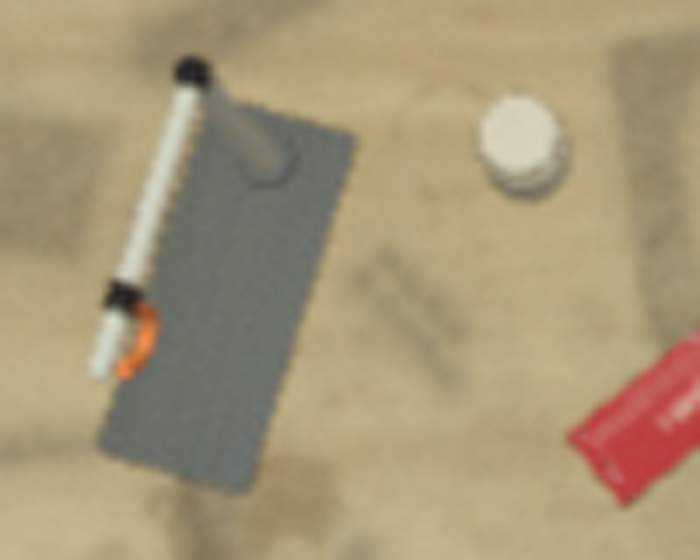

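The crops show the bin in its holder: bail bar from about (240,205) to (318,158), and handle notch at (350,330). The 36x70 packet in the bin is larger than the small red one at (342,522) and smaller than the big one on the left, so it is the middle-sized one. The stand's base plate has corners (98,450), (247,492) and (355,135). The bar over the hook runs from (98,375) to (190,72), and the hook is orange at (140,340).

```bash
python3 - <<'E'
from h import *
K,P=cam('top')
def c(cx,cy,u0,f,z): return plane(K,P,u0+(cx+.5)/f-.5,150+(cy+.5)/f-.5,z)
H=[c(x,y,350,6,z) for x,y,z in[(248,55,.06),(133,125,.06),(305,395,.066),(437,312,.066)]]
print(np.round(H,4))
f=(H[0]+H[1])/2;n=(H[2]+H[3])/2;d=f-n;print('len',np.linalg.norm(d[:2]),'yaw',np.degrees(np.arctan2(d[1],d[0])))
e=d/np.linalg.norm(d[:2]);print('holder',f-e*.084,n+e*.124)
b=[c(x,y,350,6,.12) for x,y in[(228,212),(318,158)]];print('bar',np.round(b,4),np.mean(b,0))
S=[c(x,y,225,7,.008) for x,y in[(98,450),(247,492),(355,135)]]
print(np.round(S,4));d=S[2]-S[1];print(np.linalg.norm(d[:2]),np.degrees(np.arctan2(d[1],d[0])),np.linalg.norm((S[0]-S[1])[:2]))
m=(S[0]+S[1])/2;e=d/np.linalg.norm(d[:2]);print('stand',m+e*.06)
t=[c(x,y,225,7,.235) for x,y in[(98,375),(190,72)]];d=t[1]-t[0];print('bar',np.round(t,4),np.degrees(np.arctan2(d[1],d[0])),np.linalg.norm(d))
e=d/np.linalg.norm(d);print(t[0]+e*.028,t[1]-e*.125)
for n,u,v,z in[('bottle',299,171,.088),('tins',342,176,.061),('bigred',320,209,.02),('brownbox',330,124,.05),('stamp',310,239,.06),('pen',452,206,.135),('stap',453,237,.04),('carton',446,170,.15),('flask',192,178,.2),('ring',251,131,0)]:
    print(n,np.round(plane(K,P,u,v,z),3))
E
```

```text
[[ 0.6786 -0.2577  0.06  ]
 [ 0.6351 -0.1822  0.06  ]
 [ 0.4595 -0.2819  0.066 ]
 [ 0.5095 -0.3676  0.066 ]]
len 0.20175482752257903 yaw 31.304666598712092
holder [ 0.58509595 -0.26357664  0.06249808] [ 0.59043193 -0.26033171  0.06231236]
bar [[ 0.5687 -0.2288  0.12  ]
 [ 0.6005 -0.2852  0.12  ]] [ 0.58460088 -0.25700079  0.12      ]
[[0.4858 0.3402 0.008 ]
 [0.4601 0.2568 0.008 ]
 [0.6615 0.1936 0.008 ]]
0.2110606606604972 -17.411758584086666 0.0873241327194889
stand [0.53020627 0.28053106 0.008     ]
bar [[0.5043 0.2887 0.235 ]
 [0.649  0.2443 0.235 ]] -17.061455825855724 0.15142278958291705
[0.53104009 0.28052937 0.235     ] [0.52953229 0.28099212 0.235     ]
bottle [0.635 0.095 0.088]
tins [ 0.616 -0.068  0.061]
bigred [0.496 0.02  0.02 ]
brownbox [ 0.826 -0.028  0.05 ]
stamp [0.38 0.06 0.06]
pen [ 0.484 -0.453  0.135]
stap [ 0.373 -0.484  0.04 ]
carton [ 0.613 -0.434  0.15 ]
flask [0.599 0.456 0.2  ]
ring [ 0.821  0.291 -0.   ]
```

```bash
cat >> h.py <<'E'
def to(x,y,z,head=None):
    s=env.sense();M=R.from_quat(s['tool_rot']).as_matrix();p=s['tool_pos']
    h=np.degrees(np.arctan2(M[1,0],M[0,0]));print('at',np.round(p,4),'head %.2f tilt %.4f t %.2f F %s grip %.4f %.1f'%(h,M[2,2],s['t'],np.round(s['contact_force'],1),s['grip_width'],s['grasp_force']))
    if head is not None:
        print('twist %.2f'%-((head-h+180)%360-180));M=(R.from_euler('z',head-h,degrees=True).as_matrix())@M
    print('linear mm',np.round(M.T@(np.array([x,y,z])-p)*1000,1))
E
R='{"hand":[100,100,100,100,100],"linear":[[0,0,0],[0,0,0],[0,0,0],[0,0,0],[0,0,0]],"twist":[-10,-10,-10,-10,-10]}'
python3 -m inch '{"hand":[100,100,100,100,100],"linear":[[0,0,0],[0,0,0],[0,0,0],[0,0,0],[0,0,0]],"twist":[-10,-10,-10,-10,-10]}'
python3 -m inch '{"hand":[100,100,100,100,100],"linear":[[0,0,0],[0,0,0],[0,0,0],[0,0,0],[0,0,0]],"twist":[-10,-10,-10,-10,-10]}'
python3 - <<'E'
from h import *
print(np.round(env.camera_model('wrist')['hand_eye'],4).tolist(),env.camera_model('wrist')['intrinsics'])
to(.586,-.259,.26,121.3)
E
```

```text
t: 0.72
tool_pos: [0.2612, -0.676, 0.2308]
tool_rot: [0.812, 0.584, 0.0, -0.0]
contact_force: [0.6, 0.1, -0.8]
grip_width: 0.0853
grasp_force: 0.0
t: 1.35
tool_pos: [0.2611, -0.676, 0.2307]
tool_rot: [0.489, 0.872, 0.0, -0.0]
contact_force: [0.3, -0.1, -1.0]
grip_width: 0.0856
grasp_force: 0.0
[[0.0001, -0.9563, -0.2923, 0.0745], [1.0, 0.0004, -0.0009, 0.0001], [0.0009, -0.2923, 0.9563, -0.1437], [0.0, 0.0, 0.0, 1.0]] [[343.99962212   0.         320.79442494]
 [  0.         343.99962212 202.61592158]
 [  0.           0.           1.        ]]
at [ 0.2611 -0.676   0.2307] head 121.46 tilt -1.0000 t 1.35 F [ 0.3 -0.1 -1. ] grip 0.0856 0.0
twist 0.16
linear mm [187.6 494.3 -29.1]
```

```bash

python3 -m inch '{"hand":[100,100,100,100,100],"linear":[[19,49,-6],[19,49,-6],[19,49,-6],[19,49,-6],[19,49,-5]],"twist":[0,0,0,0,0]}' >/dev/null
python3 -m inch '{"hand":[100,100,100,100,100],"linear":[[19,50,0],[19,50,0],[19,50,0],[18,50,0],[18,50,0]],"twist":[0,0,0,0,0]}'>/dev/null
python3 -m inch '{"hand":[100,100,100,100,100],"linear":[[0,0,0],[0,0,0],[0,0,0],[0,0,0],[0,0,0]],"twist":[0,0,0,0,0]}'
python3 - <<'E'
from h import *
s,im=snap('wrist','w1.png');np.savez('w1.npz',p=s['tool_pos'],q=s['tool_rot']);to(.586,-.259,.101,121.3)
E
```

```text
t: 3.22
tool_pos: [0.5875, -0.2602, 0.2603]
tool_rot: [0.492, 0.871, -0.0, 0.0]
contact_force: [-0.1, 1.0, -0.9]
grip_width: 0.0854
grasp_force: 0.0
at [ 0.5876 -0.26    0.2603] head 121.08 tilt -1.0000 t 3.27 F [-0.1 -0.1 -0.2] grip 0.0855 0.0
twist -0.22
linear mm [  1.7  -0.8 159.3]
```

View pics/w1.png

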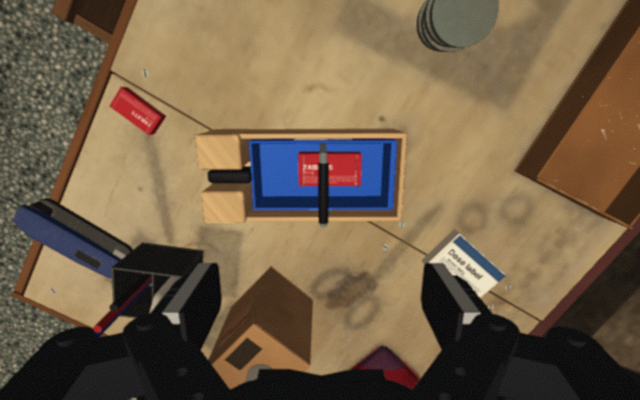

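The wrist view shows the bail as a vertical dark line at column 323, rows 145 to 223. The holder spans columns 196–406, and the handle is at (230,176).

```bash
python3 - <<'E'
from h import *
im=cv2.imread('pics/w1.png');d=np.load('w1.npz');s=dict(tool_pos=d['p'],tool_rot=d['q']);K,P=cam('wrist',s)
print(P[:3,3])
m=(im.max(2)<70)
for v in range(136,230,6):
    c=np.where(m[v,305:345])[0]+305;print(v,(c.min(),c.max()) if len(c) else None, im[v,323].tolist())
def show(u,v,z):
    p=plane(K,P,u,v,z);return np.round(p,4)
print('bar ends .12',show(323,161,.12),show(323,224,.12))
# holder outline corners
cs=[show(u,v,z) for u,v,z in[(407,131,.06),(402,222,.06),(203,222,.066),(196,133,.066)]];print(cs)
f=(cs[0]+cs[1])/2;n=(cs[2]+cs[3])/2;D=f-n;print(np.linalg.norm(D[:2]),np.degrees(np.arctan2(D[1],D[0])));e=D/np.linalg.norm(D[:2]);print(f-.084*e,n+.124*e)
hsv=cv2.cvtColor(im,cv2.COLOR_BGR2HSV);b=cv2.inRange(hsv,(100,120,60),(130,255,255));b[:,:240]=0;b[:,420:]=0;b[230:]=0;b[:130]=0
ys,xs=np.where(b);r=cv2.minAreaRect(np.c_[xs,ys].astype(np.float32));print(r)
for p in cv2.boxPoints(r):print(p,show(*p,.053))
E
```

```text
[ 0.54916225 -0.19628672  0.40402408]
136 None [111, 171, 216]
142 None [153, 77, 44]
148 None [64, 71, 73]
154 None [110, 121, 124]
160 None [111, 122, 125]
166 (np.int64(319), np.int64(327)) [35, 35, 37]
172 (np.int64(319), np.int64(327)) [34, 34, 37]
178 (np.int64(319), np.int64(327)) [34, 34, 37]
184 (np.int64(319), np.int64(327)) [30, 29, 30]
190 (np.int64(319), np.int64(327)) [31, 33, 33]
196 (np.int64(318), np.int64(328)) [31, 30, 35]
202 (np.int64(305), np.int64(329)) [30, 32, 33]
208 (np.int64(319), np.int64(327)) [26, 27, 28]
214 (np.int64(318), np.int64(328)) [25, 24, 27]
220 (np.int64(319), np.int64(327)) [26, 26, 26]
226 None [111, 125, 129]
bar ends .12 [ 0.5766 -0.2388  0.12  ] [ 0.6055 -0.2867  0.12  ]
[array([ 0.6377, -0.1798,  0.06  ]), array([ 0.6882, -0.2604,  0.06  ]), array([ 0.5076, -0.3668,  0.066 ]), array([ 0.4624, -0.287 ,  0.066 ])]
0.20753901440452108 30.9708584342203
[ 0.59092595 -0.26332657  0.06242846] [ 0.59132121 -0.26308935  0.06241513]
((322.5, 174.0), (70.0, 147.0), 90.0)
[249. 139.] [ 0.5074 -0.2683  0.053 ]
[396. 139.] [ 0.6346 -0.1917  0.053 ]
[396. 209.] [ 0.677  -0.2529  0.053 ]
[249. 209.] [ 0.5419 -0.3343  0.053 ]
```

```bash

python3 -m inch '{"hand":[100,100,100,100,100],"linear":[[-4,1,35],[0,0,35],[0,0,35],[0,0,30],[0,0,24]],"twist":[0,0,0,0,0]}' 60 
python3 -m inch '{"hand":[100,0,0,0,0],"linear":[[0,0,0],[0,0,0],[0,0,0],[0,0,0],[0,0,0]],"twist":[0,0,0,0,0]}' 60
python3 -m inch '{"hand":[0,0,0,0,0],"linear":[[0,0,0],[0,0,0],[0,0,0],[0,0,0],[0,0,0]],"twist":[0,0,0,0,0]}' 60
python3 -m inch '{"hand":[0,0,0,0,0],"linear":[[0,0,0],[0,0,0],[0,0,-5],[0,0,-10],[0,0,-10]],"twist":[0,0,0,0,0]}' 60
```

```text
t: 3.9
tool_pos: [0.5904, -0.2625, 0.1]
tool_rot: [0.492, 0.871, -0.0, -0.0]
contact_force: [0.9, 0.6, -0.0]
grip_width: 0.0854
grasp_force: 0.0
t: 4.53
tool_pos: [0.5909, -0.2625, 0.1018]
tool_rot: [0.491, 0.871, -0.0, 0.0]
contact_force: [-0.1, -0.4, 0.5]
grip_width: 0.0124
grasp_force: 0.0
t: 5.15
tool_pos: [0.591, -0.2624, 0.1018]
tool_rot: [0.491, 0.871, -0.0, 0.0]
contact_force: [-1.3, 0.4, 5.4]
grip_width: 0.0068
grasp_force: 58.6
t: 5.78
tool_pos: [0.5908, -0.2623, 0.1269]
tool_rot: [0.491, 0.871, 0.0, -0.0]
contact_force: [0.8, -0.2, -0.1]
grip_width: 0.0071
grasp_force: 58.5
```

```bash

python3 -m inch '{"hand":[0,0,0,0,0],"linear":[[0,0,-20],[0,0,-30],[0,0,-30],[0,0,-30],[0,0,-25]],"twist":[0,0,0,0,0]}' 
python3 -m inch '{"hand":[0,0,0,0,0],"linear":[[0,0,0],[0,0,0],[0,0,0],[0,0,0],[0,0,0]],"twist":[0,0,0,0,0]}' 
python3 - <<'E'
from h import *
s,im=snap('wrist','w2.png');s2,im2=snap('scene','s2.png')
a=cv2.resize(im2[130:330,340:540],(400,400));b=im[:,120:520]
cv2.imwrite('pics/m2.png',np.hstack([b,a])[:,:,::-1]);to(.521,.1475,.26,72.8)
E
```

```text
t: 6.4
tool_pos: [0.5909, -0.2622, 0.264]
tool_rot: [0.491, 0.871, 0.0, 0.001]
contact_force: [-0.2, -0.4, -2.3]
grip_width: 0.0066
grasp_force: 58.4
t: 7.02
tool_pos: [0.5907, -0.2622, 0.2607]
tool_rot: [0.491, 0.871, -0.0, -0.0]
contact_force: [0.9, -0.2, -0.9]
grip_width: 0.0068
grasp_force: 58.5
at [ 0.5908 -0.2623  0.261 ] head 121.14 tilt -1.0000 t 7.12 F [ 1.2 -0.2 -1.8] grip 0.0069 58.5
twist 48.34
linear mm [ 370.8 -187.8    1.2]
```

View pics/m2.png

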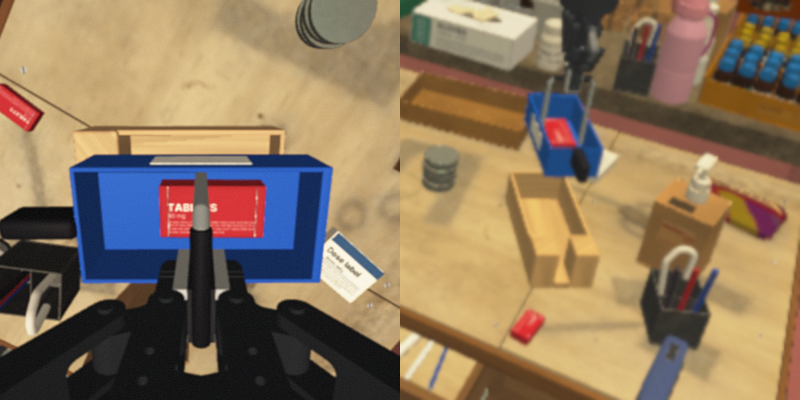

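The bin is out, level, with the red packet in it. Now I move it to the free spot beside the stand.

```bash

python3 -m inch '{"hand":[0,0,0,0,0],"linear":[[10,4,0],[25,10,0],[35,14,0],[35,14,0],[35,14,0]],"twist":[0,0,0,0,0]}' >/dev/null
python3 -m inch '{"hand":[0,0,0,0,0],"linear":[[30,12,0],[15,6,0],[5,2,0],[0,0,0],[0,0,0]],"twist":[0,0,0,5,8]}' >/dev/null
python3 -m inch '{"hand":[0,0,0,0,0],"linear":[[0,0,0],[0,0,0],[0,0,0],[0,0,0],[0,0,0]],"twist":[10,10,9,6,0.3]}'
python3 - <<'E'
from h import *
to(.521,.1475,.26,72.8)
E
```

```text
t: 9.0
tool_pos: [0.5577, -0.0615, 0.2612]
tool_rot: [0.805, 0.593, -0.0, 0.0]
contact_force: [-1.0, 0.5, -2.0]
grip_width: 0.0065
grasp_force: 58.5
at [ 0.5577 -0.0615  0.2612] head 72.78 tilt -1.0000 t 9.00 F [-1.   0.5 -2. ] grip 0.0065 58.5
twist -0.02
linear mm [188.7 -96.9   1. ]
```

```bash

python3 -m inch '{"hand":[0,0,0,0,0],"linear":[[20,-10,0],[35,-18,0],[40,-20,0],[40,-21,0],[30,-16,0]],"twist":[0,0,0,0,0]}' >/dev/null
python3 -m inch '{"hand":[0,0,0,0,0],"linear":[[18,-9,0],[6,-3,0],[0,0,10],[0,0,20],[0,0,25]],"twist":[0,0,0,0,0]}' >/dev/null
python3 -m inch '{"hand":[0,0,0,0,0],"linear":[[0,0,25],[0,0,25],[0,0,20],[0,0,15],[0,0,10]],"twist":[0,0,0,0,0]}'
python3 - <<'E'
from h import *
s,im=snap('wrist','w3.png');s2,im2=snap('scene','s3.png')
cv2.imwrite('pics/m3.png',np.hstack([im[:,120:520],cv2.resize(im2[110:310,200:400],(400,400))])[:,:,::-1]);to(.521,.1475,.098,72.8)
E
```

```text
t: 10.88
tool_pos: [0.5208, 0.1479, 0.1103]
tool_rot: [0.805, 0.593, -0.0, -0.0]
contact_force: [1.0, 0.5, -2.4]
grip_width: 0.0071
grasp_force: 58.5
at [0.5204 0.1483 0.1104] head 72.82 tilt -1.0000 t 10.97 F [ 0.4  0.  -1.9] grip 0.0073 58.5
twist 0.02
linear mm [-0.6  0.8 12.4]
```

View pics/m3.png

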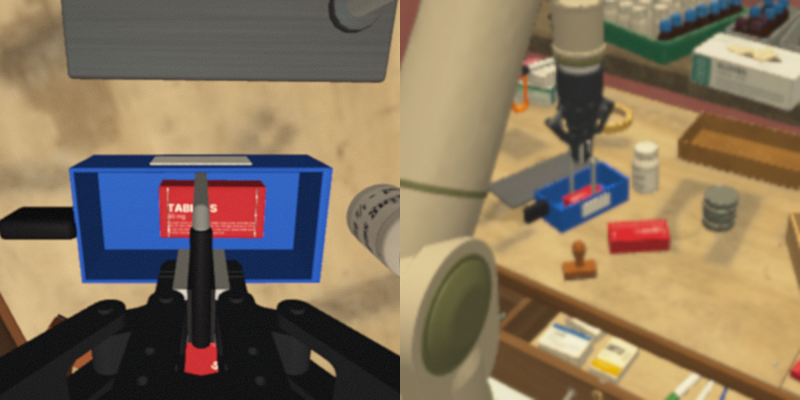

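The bin is parallel to the base plate, just above the desk, and clear of the bottle (the bottle shows at (375,220) in the left picture). I'll lower it, let go and rise.

```bash

python3 -m inch '{"hand":[0,0,0,0,0],"linear":[[0,0,7],[0,0,4],[0,0,2],[0,0,0],[0,0,0]],"twist":[0,0,0,0,0]}'
python3 -m inch '{"hand":[40,100,100,100,100],"linear":[[0,0,0],[0,0,0],[0,0,0],[0,0,0],[0,0,0]],"twist":[0,0,0,0,0]}' >/dev/null
python3 -m inch '{"hand":[100,100,100,100,100],"linear":[[0,0,-20],[0,0,-40],[0,0,-40],[0,0,-40],[0,0,-20]],"twist":[0,0,0,0,0]}'
python3 -m inch '{"hand":[100,100,100,100,100],"linear":[[0,0,0],[0,0,0],[0,0,0],[0,0,0],[0,0,0]],"twist":[0,0,0,0,0]}' >/dev/null
python3 - <<'E'
from h import *
s,im=snap('wrist','w4.png');np.savez('w4.npz',p=s['tool_pos'],q=s['tool_rot']);to(.425,.177,.018,162.8)
E
```

```text
t: 11.6
tool_pos: [0.5208, 0.1489, 0.0984]
tool_rot: [0.805, 0.594, 0.0, 0.0]
contact_force: [-0.0, 0.2, -2.1]
grip_width: 0.0066
grasp_force: 58.5
t: 12.85
tool_pos: [0.5212, 0.149, 0.2605]
tool_rot: [0.805, 0.594, 0.001, 0.0]
contact_force: [0.1, -0.6, -1.1]
grip_width: 0.0856
grasp_force: 0.0
at [0.5207 0.1489 0.2579] head 72.84 tilt -1.0000 t 13.53 F [ 0.5  0.1 -0.1] grip 0.0858 0.0
twist -89.96
linear mm [ 99.8  -1.3 239.9]
```

View pics/w4.png

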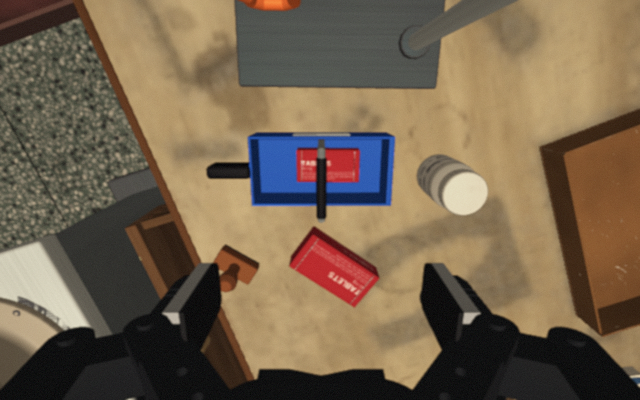

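The bin stands free with the packet in it. The bail bar is at column 321, rows 160 to 218, the handle at (228,170), and the base-plate edge runs from (240,84) to (438,87).

```bash
python3 - <<'E'
from h import *
im=cv2.imread('pics/w4.png');d=np.load('w4.npz');s=dict(tool_pos=d['p'],tool_rot=d['q']);K,P=cam('wrist',s)
m=(im.max(2)<70)
for v in(168,186,200,212):
    c=np.where(m[v,300:345])[0]+300;print(v,c.min(),c.max())
r=np.array([plane(K,P,321.5,v,.115) for v in(161,218)]);print('bar',np.round(r.mean(0),4),np.linalg.norm(r[1]-r[0]))
for u in(212,222,232,242):
    c=np.where(m[150:190,u])[0]+150;print('handle',u,c.min(),c.max(),[np.round(plane(K,P,u,v,.052),4).tolist()[:2] for v in(c.min(),c.max()+1)])
g=cv2.cvtColor(im,cv2.COLOR_BGR2GRAY).astype(float)
pts=[]
for u in range(250,431,10):
    col=g[74:98,u];k=np.argmax(np.diff(cv2.GaussianBlur(col,(1,3),0).ravel()));pts.append(plane(K,P,u,74+k+.5+0.5,.008)[:2])
pts=np.array(pts);vx,vy,x0,y0=cv2.fitLine(pts.astype(np.float32),cv2.DIST_HUBER,0,.01,.01).ravel();print('yaw plate',np.degrees(np.arctan2(vy,vx)),x0,y0)
for u,v in((240,84),(438,87)):print(plane(K,P,u,v,.008))
a=np.radians(-17.2);ex=np.array([np.cos(a),np.sin(a)]);ey=np.array([-ex[1],ex[0]])
q=np.array([x0,y0])-[.530,.2805];print('edge perp (exp -.045)',q@ey, 'ends', [(plane(K,P,u,v,.008)[:2]-[.530,.2805])@ex for u,v in((240,84),(438,87))])
print('post proj',proj(K,P,np.r_[np.array([.530,.2805])+.125*ex,.008]))
to(.425,.177,.018,162.8)
E
```

```text
168 317 325
186 317 325
200 315 336
212 317 325
bar [0.5205 0.1467 0.115 ] 0.050790094121013284
handle 212 165 177 [[0.4157, 0.1894], [0.4105, 0.1767]]
handle 222 163 177 [[0.4263, 0.1883], [0.4204, 0.1736]]
handle 232 163 177 [[0.4362, 0.1853], [0.4304, 0.1706]]
handle 242 163 177 [[0.446, 0.1823], [0.4403, 0.1675]]
yaw plate -17.823284 0.5639655 0.22333467
[0.46273329 0.25899055 0.008     ]
[0.66681358 0.19277358 0.008     ]
edge perp (exp -.045) -0.04456493115206941 ends [np.float64(-0.05789791807724978), np.float64(0.15663646394014127)]
post proj [411.95095328  43.32513525]
at [0.5207 0.1489 0.2579] head 72.84 tilt -1.0000 t 13.53 F [ 0.5  0.1 -0.1] grip 0.0858 0.0
twist -89.96
linear mm [ 99.8  -1.3 239.9]
```

```bash

python3 -m inch '{"hand":[100,100,100,100,100],"linear":[[0,0,0],[0,0,0],[0,0,0],[0,0,0],[0,0,0]],"twist":[-10,-10,-10,-10,-10]}' >/dev/null
python3 -m inch '{"hand":[100,100,100,100,100],"linear":[[0,0,0],[0,0,0],[0,0,0],[0,0,0],[30,0,0]],"twist":[-10,-10,-10,-9.7,0]}' >/dev/null
python3 -m inch '{"hand":[100,100,100,100,100],"linear":[[40,0,0],[30,0,0],[0,0,30],[0,0,50],[0,0,40]],"twist":[0,0,0,0,0]}' >/dev/null
python3 -m inch '{"hand":[100,100,100,100,100],"linear":[[0,0,20],[0,0,0],[0,0,0],[0,0,0],[0,0,0]],"twist":[0,0,0,0,0]}' >/dev/null
python3 - <<'E'
from h import *
to(.425,.179,.018,162.5)
s,im=snap('wrist','w5.png')
E
```

```text
at [0.4258 0.1788 0.119 ] head 162.50 tilt -1.0000 t 16.02 F [ 0.   0.3 -0.7] grip 0.0859 0.0
twist 0.00
linear mm [ 9.00e-01 -1.00e-01  1.01e+02]
```

View pics/w5.png

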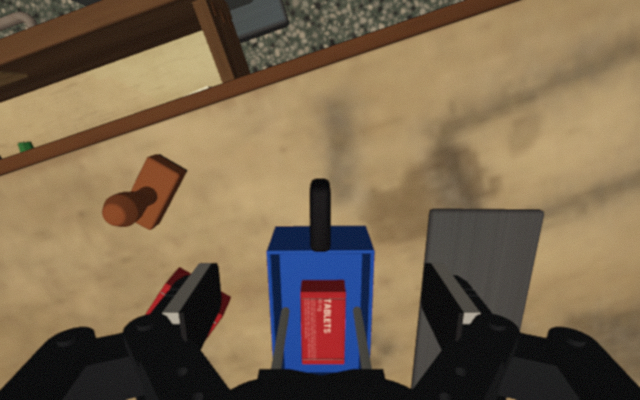

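The handle is centred between the fingers at (320,215), and neither finger has anything under it. I'll descend, grip hard, and lift a little.

```bash

python3 -m inch '{"hand":[100,100,100,100,100],"linear":[[1,0,25],[0,0,30],[0,0,25],[0,0,15],[0,0,6]],"twist":[0,0,0,0,0]}' 115
python3 -m inch '{"hand":[0,0,0,0,0],"linear":[[0,0,0],[0,0,0],[0,0,0],[0,0,0],[0,0,0]],"twist":[0,0,0,0,0]}' >/dev/null
python3 -m inch '{"hand":[0,0,0,0,0],"linear":[[0,0,0],[0,0,0],[0,0,0],[0,0,0],[0,0,0]],"twist":[0,0,0,0,0]}' 
python3 -m inch '{"hand":[0,0,0,0,0],"linear":[[0,0,-3],[0,0,-7],[0,0,-15],[0,0,-20],[0,0,-20]],"twist":[0,0,0,0,0]}' 
python3 -m inch '{"hand":[0,0,0,0,0],"linear":[[0,0,-20],[0,0,-15],[0,0,0],[0,0,0],[0,0,0]],"twist":[0,0,0,0,0]}' 
python3 - <<'E'
from h import *
s,im=snap('wrist','w6.png');np.savez('w6.npz',p=s['tool_pos'],q=s['tool_rot']);s2,im2=snap('scene','s6.png')
cv2.imwrite('pics/m6.png',np.hstack([im[:,120:520],cv2.resize(im2[110:310,180:380],(400,400))])[:,:,::-1]);to(.521,.1475,.098,162.5)
E
```

```text
t: 16.7
tool_pos: [0.4243, 0.1792, 0.0167]
tool_rot: [0.152, 0.988, -0.0, -0.0]
contact_force: [0.5, -0.1, 0.2]
grip_width: 0.0854
grasp_force: 0.0
t: 17.95
tool_pos: [0.4246, 0.179, 0.0178]
tool_rot: [0.152, 0.988, 0.0, 0.0]
contact_force: [0.2, -1.6, 6.8]
grip_width: 0.0126
grasp_force: 111.9
t: 18.58
tool_pos: [0.424, 0.1789, 0.0832]
tool_rot: [0.152, 0.988, -0.0, -0.0]
contact_force: [0.2, 0.5, -1.6]
grip_width: 0.0122
grasp_force: 112.0
t: 19.2
tool_pos: [0.424, 0.179, 0.1167]
tool_rot: [0.152, 0.988, -0.0, -0.001]
contact_force: [-0.3, -0.2, -1.9]
grip_width: 0.0127
grasp_force: 112.1
at [0.4241 0.1791 0.1168] head 162.55 tilt -1.0000 t 19.30 F [-0.4  0.6 -2.2] grip 0.0127 112.1
twist 0.05
linear mm [-102.    -1.    18.7]
```

View pics/m6.png

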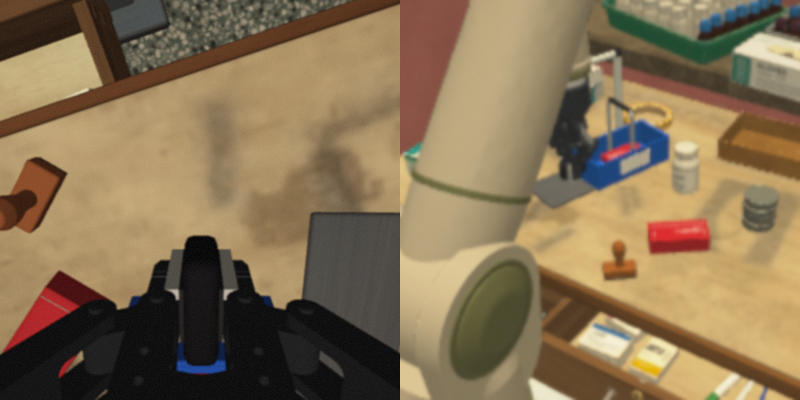

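The bin is held by its handle, looks level, and is clear of the base plate. I'll go to just outside the mouth in two legs and check the bar's position numerically from the cameras.

```bash

python3 -m inch '{"hand":[0,0,0,0,0],"linear":[[8,7,0],[18,16,0],[20,17,1],[18,16,0],[10,9,0]],"twist":[0,0,0,0,0]}' >/dev/null
python3 -m inch '{"hand":[0,0,0,0,0],"linear":[[0,0,0],[0,0,0],[0,0,0],[0,0,0],[0,0,0]],"twist":[0,0,0,0,0]}'
python3 - <<'E'
from h import *
s,im=snap('scene','s7.png');s2,im2=snap('top','t7.png');to(.4,.3,.111,162.5)
p=s2['tool_pos'];a=np.radians(-17.5);ex=np.array([np.cos(a),np.sin(a),0]);ey=np.array([-ex[1],ex[0],0]);z=np.array([0,0,1])
for nm,I in(('scene',im),('top',im2)):
    K,P=cam(nm);
    for sag in(-.06,0,.06):
        c,sn=np.cos(sag),np.sin(sag);f=lambda x,h:p+ex*(x*c-0*sn)+0
        g=np.array([0,0,.019])
        def B(x,y,h): X=x+.1;H=h-.037;return p+g+ex*(X*c+H*sn)+ey*y+z*(-X*sn+H*c)
        print(nm,sag,'bar ends',[np.round(proj(K,P,B(0,y,.115)),1).tolist() for y in(-.0245,0,.0245)],'rim +x corners',[np.round(proj(K,P,B(.075,y,.048)),1).tolist() for y in(-.037,.037)],'btm',[np.round(proj(K,P,B(x,-.037,0)),1).tolist() for x in (-.075,.075)])
    hsv=cv2.cvtColor(I,cv2.COLOR_RGB2HSV);u,v=proj(K,P,p+ex*.1+z*.02).astype(int)
    b=cv2.inRange(hsv,(100,120,40),(130,255,255));msk=np.zeros_like(b);cv2.circle(msk,(u,v),45,255,-1);b&=msk
    n,l,st,_=cv2.connectedComponentsWithStats(b);k=1+np.argmax(st[1:,4]);cn=max(cv2.findContours((l==k).astype(np.uint8),cv2.RETR_EXTERNAL,cv2.CHAIN_APPROX_NONE)[0],key=cv2.contourArea)
    print(st[k],cv2.approxPolyDP(cn,2.0,True).reshape(-1,2).tolist())
    u,v=proj(K,P,p+g+ex*.1+z*.078).astype(int)
    print(u,v);print('\n'.join(''.join('#' if x<70 else '+' if x<110 else '.' for x in r) for r in I[v-12:v+13,u-18:u+19].max(2)))
E
```

```text
t: 20.55
tool_pos: [0.3735, 0.263, 0.1163]
tool_rot: [0.152, 0.988, -0.0, 0.0]
contact_force: [-0.4, 0.4, -2.2]
grip_width: 0.0128
grasp_force: 112.1
at [0.3734 0.2632 0.1163] head 162.51 tilt -1.0000 t 20.65 F [-0.1 -0.1 -1.3] grip 0.0125 112.1
twist 0.01
linear mm [-14.3  43.1   5.3]
scene -0.06 bar ends [[262.1, 163.2], [257.7, 160.4], [253.4, 157.6]] rim +x corners [[285.2, 174.0], [272.2, 165.8]] btm [[249.1, 204.2], [286.4, 186.0]]
scene 0 bar ends [[263.5, 164.4], [259.1, 161.6], [254.8, 158.8]] rim +x corners [[285.6, 176.6], [272.5, 168.4]] btm [[248.5, 204.9], [286.0, 188.8]]
scene 0.06 bar ends [[264.8, 165.6], [260.4, 162.8], [256.1, 160.1]] rim +x corners [[285.8, 179.3], [272.8, 171.0]] btm [[248.0, 205.5], [285.5, 191.6]]
[242 170  44  34 571] [[284, 178], [272, 170], [267, 172], [267, 178], [276, 185], [276, 190], [261, 198], [258, 196], [258, 189], [270, 184], [252, 191], [250, 186], [253, 184], [253, 177], [248, 179], [242, 198], [251, 203], [285, 188]]
259 161
.....................................
.....................................
..............................
[... 1674 characters left out ...]
...............+
...+++.........++...................+
...+++..+......+....................+
...+++.+...++..+.....................
..+++.+....+++++...................+.
...++......+###+.....................
..++++....++#####++..................
...+++......+########+...............
.............++...++####+............
.............+........++##...........
.............+...........+...+.......
............++...............++......
.....................................
............+........................
...........++........................
...........+.........................
...........+.........................
..........++.........................
+++.......+..........................
```

```bash
python3 - <<'E'
from h import *
S=np.array([.5315,.280,0]);a=np.radians(-17.5);ex=np.array([np.cos(a),np.sin(a),0]);z=np.array([0,0,1])
for nm,f in(('scene','s7.png'),('top','t7.png'),('top','top0.png'),('wrist','w4.png')):
    I=cv2.imread('pics/'+f);d=np.load('w4.npz');K,P=cam(nm,dict(tool_pos=d['p'],tool_rot=d['q']))
    Q={k:np.round(proj(K,P,S+ex*x+z*h),1).tolist() for k,x,h in(('tip',-.020,.190),('bottomL',-.009,.162),('bottom',0,.157),('shank',.013,.19),('shanktop',.013,.226),('barend',-.028,.232),('barendtop',-.028,.238))}
    hsv=cv2.cvtColor(I,cv2.COLOR_BGR2HSV);b=cv2.inRange(hsv,(5,170,150),(16,255,255));u,v=map(int,Q['bottom']);m=np.zeros_like(b);cv2.circle(m,(u,v),60,255,-1);b&=m
    n,l,st,_=cv2.connectedComponentsWithStats(b);print(nm,f,Q)
    if n>1:
        k=1+np.argmax(st[1:,4]);print(st[k]);x,y,w,h=st[k][:4];print('\n'.join(''.join('#' if q else '.' for q in r) for r in b[y:y+h,x:x+w]))
to(.4,.3,.111,162.5)
E
```

```text
scene s7.png {'tip': [255.3, 158.6], 'bottomL': [258.6, 164.9], 'bottom': [260.9, 165.4], 'shank': [263.4, 155.7], 'shanktop': [262.7, 146.1], 'barend': [252.2, 147.9], 'barendtop': [252.1, 146.3]}
[261 148   3  15  23]
##.
##.
.#.
.#.
.#.
.##
.##
.#.
.#.
.#.
.#.
.##
.##
.##
.##
top t7.png {'tip': [242.3, 202.1], 'bottomL': [245.0, 199.9], 'bottom': [246.0, 197.6], 'shank': [245.2, 192.9], 'shanktop': [242.9, 191.5], 'barend': [238.9, 203.1], 'barendtop': [238.5, 202.9]}
[242 195   5   8  13]
...##
....#
...##
...#.
...#.
..##.
.##..
##...
top top0.png {'tip': [242.3, 202.1], 'bottomL': [245.0, 199.9], 'bottom': [246.0, 197.6], 'shank': [245.2, 192.9], 'shanktop': [242.9, 191.5], 'barend': [238.9, 203.1], 'barendtop': [238.5, 202.9]}
[242 195   5   8  12]
....#
....#
...##
...#.
...#.
..##.
.##..
##...
wrist w4.png {'tip': [232.1, -6.9], 'bottomL': [261.0, 6.3], 'bottom': [276.5, 8.4], 'shank': [292.9, -6.5], 'shanktop': [286.5, -30.0], 'barend': [188.8, -35.7], 'barendtop': [183.4, -41.1]}
[254   0  37  10 324]
..################################...
..################################...
..################################...
..#################################..
.##################################..
.###################################.
#####################################
#####################################
.....##############################..
.........######################......
at [0.3734 0.2632 0.1163] head 162.51 tilt -1.0000 t 20.65 F [-0.1 -0.1 -1.3] grip 0.0125 112.1
twist 0.01
linear mm [-14.3  43.1   5.3]
```

```bash

python3 -m inch '{"hand":[0,0,0,0,0],"linear":[[0,10,1],[0,16,2],[0,18,2],[0,13,0],[0,6,0]],"twist":[0,0,0,0,0]}' >/dev/null
python3 -m inch '{"hand":[0,0,0,0,0],"linear":[[0,0,0],[0,0,0],[-4,0,0],[-8,0,0],[-8,0,0]],"twist":[0,0,0,0,0]}'
python3 -m inch '{"hand":[0,0,0,0,0],"linear":[[-8,0,0],[-8,0,0],[-5,0,0],[-2,0,0],[0,0,0]],"twist":[0,0,0,0,0]}'
cat >> h.py <<'E'
def st(S=(.5295,.2805,0)):
    s=env.sense();a=np.radians(-17.5);ex=np.array([np.cos(a),np.sin(a),0]);ey=np.array([-ex[1],ex[0],0]);d=s['tool_pos']-np.array(S)
    print('bar ex %.4f ey %.4f z %.4f'%(d@ex+.1008,d@ey,d[2]+.097));F=s['contact_force'];print('F ex,ey,z',F@ex,F@ey,F[2])
    return S,ex,ey
E
python3 - <<'E'
from h import *
S,ex,ey=st()
s,I=snap('scene','s8.png');K,P=cam('scene')
# shank (orange) vs bar crop
x,y=240,140
hsv=cv2.cvtColor(I,cv2.COLOR_RGB2HSV);o=cv2.inRange(hsv,(5,150,120),(18,255,255));m=I.max(2)
print('\n'.join(''.join('o' if o[j,i] else '#' if m[j,i]<70 else '+' if m[j,i]<110 else '.' for i in range(x,x+50)) for j in range(y,y+36)))
p=s['tool_pos']+.1008*ex+[0,0,.097]
print([np.round(proj(K,P,p+ey*k),1).tolist() for k in(-.0245,0,.0245)])
E
```

```text
t: 21.9
tool_pos: [0.4121, 0.317, 0.1113]
tool_rot: [0.152, 0.988, -0.0, 0.0]
contact_force: [-0.1, -0.3, -1.8]
grip_width: 0.0126
grasp_force: 112.2
t: 22.52
tool_pos: [0.4332, 0.3105, 0.1112]
tool_rot: [0.152, 0.988, -0.0, -0.0]
contact_force: [-0.8, 0.3, -1.4]
grip_width: 0.0125
grasp_force: 112.2
bar ex -0.0001 ey -0.0003 z 0.2082
F ex,ey,z -0.884531895550864 -0.0020342458058047463 -1.4327120979984878
...........................................++++...
.............................................+....
..................................................
.....................+++..........................
.....................###..........................
.....................+##+.........................
.....................+#+..........................
.....................+............................
.....................oo...........................
...............+.....oo...........................
..............+++....oo...........................
..............+###+...o...........................
...............++##+..oo..........................
..................+##+oo+...
[... 493 characters left out ...]
.....oooooooo.+........................
................ooooooo.++........................
.................oooo..+++........................
....................++..++.......+................
................+.......++......+.+.++............
..........+.....+.......++.......++...............
..........+....++.......+++.......................
.........++....++.......++++......................
.........++....++.......+.........................
.........+.....++.................................
.........+.....+++................................
.........+.....+..................................
........++........................................
[[263.6, 154.8], [259.4, 152.2], [255.3, 149.8]]
```

The bar is in through the mouth, above the throat and touching nothing. Lowering.

```bash

python3 -m inch '{"hand":[0,0,0,0,0],"linear":[[0,0,2],[0,0,4],[0,0,5],[0,0,5],[0,0,4]],"twist":[0,0,0,0,0]}' | sed -n '2p;4p'
python3 -m inch '{"hand":[0,0,0,0,0],"linear":[[0,0,3],[0,0,3],[0,0,3],[0,0,2],[0,0,1]],"twist":[0,0,0,0,0]}'| sed -n '2p;4p'
python3 - <<'E'
from h import *
S,ex,ey=st()
E
```

```text
tool_pos: [0.4331, 0.3105, 0.0908]
contact_force: [0.3, 0.0, -2.1]
tool_pos: [0.4332, 0.3106, 0.0791]
contact_force: [0.3, -0.6, -1.0]
bar ex -0.0001 ey -0.0003 z 0.1761
F ex,ey,z 0.44274724222912987 -0.45728535664271186 -0.9649965570747107
```

```bash

python3 -m inch '{"hand":[0,0,0,0,0],"linear":[[0,0,2],[0,0,2],[0,0,1],[0,0,0],[0,0,0]],"twist":[0,0,0,0,0]}' | sed -n '2p;4p'
python3 -m inch '{"hand":[0,0,0,0,0],"linear":[[0,0,1],[0,0,0],[0,0,0],[0,0,0],[0,0,0]],"twist":[0,0,0,0,0]}' | sed -n '2p;4p'
python3 - <<'E'
from h import *
S,ex,ey=st()
E
```

```text
tool_pos: [0.4332, 0.3106, 0.0743]
contact_force: [-0.7, 0.4, -1.6]
tool_pos: [0.4332, 0.3105, 0.0733]
contact_force: [0.6, 0.9, -1.3]
bar ex -0.0000 ey -0.0003 z 0.1703
F ex,ey,z 0.2548923448152898 1.0536490652836923 -1.3367105402557178
```

```bash

python3 -m inch '{"hand":[0,0,0,0,0],"linear":[[0,0,1],[0,0,0],[0,0,0],[0,0,0],[0,0,0]],"twist":[0,0,0,0,0]}' | sed -n '2p;4p'
python3 -m inch '{"hand":[0,0,0,0,0],"linear":[[0,0,1],[0,0,0],[0,0,0],[0,0,0],[0,0,0]],"twist":[0,0,0,0,0]}' | sed -n '2p;4p'
python3 - <<'E'
from h import *
S,ex,ey=st();s,I=snap('scene','s9.png')
x,y=240,140
hsv=cv2.cvtColor(I,cv2.COLOR_RGB2HSV);o=cv2.inRange(hsv,(5,150,120),(18,255,255));m=I.max(2)
print('\n'.join(''.join('o' if o[j,i] else '#' if m[j,i]<70 else '+' if m[j,i]<110 else '.' for i in range(x,x+50)) for j in range(y,y+36)))
E
```

```text
tool_pos: [0.4334, 0.3106, 0.0724]
contact_force: [0.7, -0.4, 2.5]
tool_pos: [0.4339, 0.3106, 0.0716]
contact_force: [1.7, -1.0, 6.5]
bar ex 0.0005 ey -0.0000 z 0.1686
F ex,ey,z 1.8958929663916497 -0.4867713633293125 6.5488979870213555
...........................................++++...
...............++...........................++....
..................................................
.....................+++..........................
.....................###+.........................
.....................+##+.........................
.....................+#++.........................
.....................+............................
.....................oo...........................
.....................oo...........................
.....................oo...........................
......................o...........................
.............+........oo..........................
......................oo+.........................
......................oo....+.......+.............
......................oo...........++.............
......................oo............+...........
[... 271 characters left out ...]
..ooo+#+.oo..........................
................ooo+++oo..........................
................ooooo+#+..........................
.................oooo.++..........................
..................o...............................
..................................................
..................................................
..................................................
..................................................
..................................................
..................................................
..........................+.......................
..........................+.......+...............
.................+.......++......+................
```

The bar is seated in the throat: the force has reversed, and the bar shows behind the tip at the bottom of the hook. I'll ease off 1 mm, let go, and rise.

```bash

python3 -m inch '{"hand":[0,0,0,0,0],"linear":[[0,0,-1],[0,0,0],[0,0,0],[0,0,0],[0,0,0]],"twist":[0,0,0,0,0]}' 20| sed -n '2p;4p;6p'
python3 -m inch '{"hand":[15,20,30,40,60],"linear":[[0,0,0],[0,0,0],[0,0,0],[0,0,0],[0,0,0]],"twist":[0,0,0,0,0]}' | sed -n '2p;4,6p'
python3 -m inch '{"hand":[90,90,90,90,90],"linear":[[0,0,0],[0,0,0],[0,0,0],[0,0,0],[0,0,0]],"twist":[0,0,0,0,0]}' | sed -n '2p;4,6p'
python3 -m inch '{"hand":[90,90,90,90,90],"linear":[[0,0,-10],[0,0,-25],[0,0,-30],[0,0,-30],[0,0,-30]],"twist":[0,0,0,0,0]}' | sed -n '2p;4p'
python3 -m inch '{"hand":[90,90,90,90,90],"linear":[[0,0,-30],[20,0,-20],[20,0,0],[0,0,0],[0,0,0]],"twist":[0,0,0,0,0]}' >/dev/null
python3 -m inch '{"hand":[90,90,90,90,90],"linear":[[0,0,0],[0,0,0],[0,0,0],[0,0,0],[0,0,0]],"twist":[0,0,0,0,0]}' | sed -n '1,4p'
python3 - <<'E'
from h import *
S=np.array([.5295,.2805,0]);a=np.radians(-17.5);ex=np.array([np.cos(a),np.sin(a),0]);ey=np.array([-ex[1],ex[0],0]);z=np.array([0,0,1])
s,I=snap('scene','s10.png');_,J=snap('scene','s11.png');K,P=cam('scene');x,y=235,140
def show(I):
    hsv=cv2.cvtColor(I,cv2.COLOR_RGB2HSV);f=lambda l,h:cv2.inRange(hsv,l,h)
    o=f((5,150,120),(18,255,255));b=f((100,120,40),(130,255,255));r=f((170,150,80),(180,255,255))|f((0,150,80),(4,255,255));m=I.max(2)
    print('\n'.join(''.join('o' if o[j,i] else 'b' if b[j,i] else 'r' if r[j,i] else '#' if m[j,i]<70 else '+' if m[j,i]<110 else '.' for i in range(x,x+65)) for j in range(y,y+75)))
show(J);print(np.abs(I[140:215,235:300].astype(int)-J[140:215,235:300]).max())
B=lambda X,Y,H:np.round(proj(K,P,S+ex*X+ey*Y+z*(.055+H)),1).tolist()
print('pred rim',[B(X,Y,.048) for X,Y in((-.075,-.037),(.075,-.037),(.075,.037),(-.075,.037))],'btm',[B(X,-.037,0) for X in(-.075,.075)])
E
```

```text
tool_pos: [0.4334, 0.3106, 0.0723]
contact_force: [1.5, -0.4, 3.4]
grasp_force: 112.9
tool_pos: [0.4331, 0.3105, 0.0722]
contact_force: [-0.6, 0.5, 0.2]
grip_width: 0.0504
grasp_force: 0.0
tool_pos: [0.4332, 0.3106, 0.0723]
contact_force: [-0.5, 0.1, 0.8]
grip_width: 0.0772
grasp_force: 0.0
tool_pos: [0.433, 0.3105, 0.1989]
contact_force: [-0.3, -0.1, -0.7]
t: 30.12
tool_pos: [0.3951, 0.3225, 0.2473]
tool_rot: [0.152, 0.988, -0.0, -0.0]
contact_force: [-0.2, 0.6, 0.7]
................................................++++....+++++++++
.................................................++.....+++++++++
........................................................+++++++++
..........................+++............................++++++++
..........................###................................++++
..........................+##+..................................+
..........................+#+....................................
..........................+......................................
..........................oo.....................................
..........................oo.....
[... 3736 characters left out ...]
.....+++++++++.++............++...........................
+++...........+++++++.++..........++.............................
+++............++++++++........++................................
++.............++++++.......+++..................................
................+++.......+++....................................
..................++...+++++.....................................
...................++++++........................................
.....................++..........................................
.................................................................
18
pred rim [[249.1, 190.8], [284.8, 176.3], [272.7, 168.6], [237.4, 182.0]] btm [[250.3, 202.6], [285.3, 187.7]]
```

The bin hangs in the throat, roughly level, still and let go, with the packet in it and the gripper clear. Handing in.

```bash
python3 -c "
from bench import env
print(env.close_job())"
```

```text
the job is handed in; nothing more can be done
None
```

The bin now hangs by its bail bar in the orange hook's throat, let go and still, with the red packet in it, after being set down upright on the desk on the way; I handed it in at about 30 s, and no verdict came back.

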